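# Turn a row of photograph boxes round from the wooden rack to the metal rack

## Robot

A 6-joint arm with a two-finger parallel gripper is mounted at the origin on the work surface. World frame = base frame: x ahead of the robot, y to its left, z up, the work surface at z = 0. Lengths are in m, angles in rad, forces in N, time in s.
With the tool pointing down it reaches from about 0.275 to 0.825 m from the base axis. Payload 5.2 kg.
Tool frame: the origin (TCP) lies midway between the tips of the shut fingers; the grasp point (between the pads) lies 19 mm behind it; z points along the fingers, y is the line along which they close (so a half turn about z gives the same grasp; the last joint's range is limited). The gripper opens to 93 mm and grips with 3 to 60 N. Pads are 15 mm wide; open, the fingers measure 128 mm over their backs; the gripper's body (75 mm by 188 mm) begins 65 mm behind the grasp point.
Start: joints at [-1.466, 0.259, 1.535, -0, 1.348, -0.203], TCP at [0.167, -0.524, 0.219] pointing down, gripper open.
Joint ranges: [-3.14, 3.14], [-0.91, 2.08], [0.19, 2.58], [-1.22, 4.36], [0.22, 2.71], [-3.12, 3.12]. Speed limits (rad/s): [2.57, 2.57, 3.14, 3.14, 3.14, 3.14].

## Interface

Orientations are given as a rotation vector (axis times angle).
In Python, from workcell import robot gives the robot as it stands. The module is installed in compiled form; this text tells all that it offers.
- The arm moves only by the tool servo_tool, never from a script. Its argument "moves" is a list of rows, each an object with "delta_pos": the shift along the tool's x, y, z scaled (see below), a list of three; "twist": the turn about the tool's z scaled (see below). A call has 1 to 12 rows; each row is the pose to reach, as a shift and turn from the pose commanded when the call began, along the tool's axes at that moment; what a row does not reach only later rows make up. The controller multiplies each number of a shift by 0.75 m and each number of a turn by 0.5 rad. A row lasts 1/8 s, in which the tool goes at most 62.5 mm and 10.7 degrees, less where a joint would pass 70% of its speed; a pose out of reach is approached as far as the arm can. A call with a number of a shift or a turn outside -1 to 1 is refused whole. A call with a gripper value outside its range is refused whole. "grip" is the closure, from 0 (fully open) to 1 (shut), set as the call begins (left out, the last holds). The fingers move at their own pace and stop on an object; the grip force is fixed at half the most. Time passes only in rows, so rows that repeat a pose let the fingers close. It gives the time, the measured TCP pose, the force, the opening and the grip force at its end, in the units of the state.
- robot.read_state(): the state, without advancing time (a new reading comes with each control period).
- robot.get_image(name): name is "scene" or "top"; returns a dict with "color" (420x560x3 uint8, red, green, blue), "fx", "fy", "cx", "cy" (pixels), "camera_from_world" (4x4, takes a point from world to camera coordinates). Camera axes: x right, y up, looking along -z (the intrinsics and any distortion apply to the point x, -y, -z); pixel columns grow to the right and rows downward; lengths in m; the calibration is good to about 2 mm. A picture is of the moment at which its call begins. There is no depth.
- robot.close_job(): hands the job in; it is judged then, once.
The state is a dict: "time_s": time; "joint_pos": joint angles; "qd": joint speeds; "effort": joint torques, N m; "ee_pos": TCP position; "orientation": TCP orientation; "force": force on the tool from outside, world axes, zero at the start; "moment": the same for the moment, N m; "width": finger opening in m; "grasp_force": force on a finger pad.
Only numpy, scipy, OpenCV 4.12 (cv2) and the standard library are available. Lean on these libraries where they do the work, as an engineer would, in place of code of your own. Each camera call takes 0.05 s, during which the arm holds its last target. There are 200 camera calls.

## Task

A colleague will read this row from the other side of the table: move all four photograph boxes from the wooden rack into the metal rack in the reverse order, so that the box now furthest left (seen from the robot) ends furthest right, the second from left ends second from right, and so on. Each stands upright, square and about in the middle of its own bay, on the bay floor; set them down gently, do not drop or tip any box, and leave the paperweight, loupe and bowl where they are.

Things in the scene. Friction and masses are not known exactly. Their poses are not given: they have to be found in the camera images.
- centre_red (a point): Centre (half-way up) of the red cloth-covered photograph box: a closed rigid box standing upright, 60 mm deep (its x) x 32 mm thick (its y) x 96 mm tall (its z, up), about 0.18 kg, cream label on the spine (its -x face). Loose. It starts on the red pad in the wooden rack. Either half turn about z will do in the end.
- centre_blue (a point): Centre (half-way up) of the blue cloth-covered photograph box: a closed rigid box standing upright, 60 mm deep (its x) x 32 mm thick (its y) x 96 mm tall (its z, up), about 0.18 kg, cream label on the spine (its -x face). Loose. It starts on the blue pad in the wooden rack. Either half turn about z will do in the end.
- centre_green (a point): Centre (half-way up) of the green cloth-covered photograph box: a closed rigid box standing upright, 60 mm deep (its x) x 32 mm thick (its y) x 96 mm tall (its z, up), about 0.18 kg, cream label on the spine (its -x face). Loose. It starts on the green pad in the wooden rack. Either half turn about z will do in the end.
- centre_yellow (a point): Centre (half-way up) of the yellow cloth-covered photograph box: a closed rigid box standing upright, 60 mm deep (its x) x 32 mm thick (its y) x 96 mm tall (its z, up), about 0.18 kg, cream label on the spine (its -x face). Loose. It starts on the yellow pad in the wooden rack. Either half turn about z will do in the end.
- pad_red: Thin red felt pad, 82 x 53 mm and 2 mm thick, fixed on the floor of one bay of the wooden rack; the red box starts on it, so it shows the bay that box came from. Origin: centre of its underside (8 mm over the table); x and y as the rack's.
- pad_blue: Thin blue felt pad, 82 x 53 mm and 2 mm thick, fixed on the floor of one bay of the wooden rack; the blue box starts on it, so it shows the bay that box came from. Origin: centre of its underside (8 mm over the table); x and y as the rack's.
- pad_green: Thin green felt pad, 82 x 53 mm and 2 mm thick, fixed on the floor of one bay of the wooden rack; the green box starts on it, so it shows the bay that box came from. Origin: centre of its underside (8 mm over the table); x and y as the rack's.
- pad_yellow: Thin yellow felt pad, 82 x 53 mm and 2 mm thick, fixed on the floor of one bay of the wooden rack; the yellow box starts on it, so it shows the bay that box came from. Origin: centre of its underside (8 mm over the table); x and y as the rack's.
- wood_rack: Brown wooden rack, full at the start, fixed, 312 mm long (its y), 96 mm deep (its x). Four bays in a row at its y = +112.5, +37.5, -37.5, -112.5 mm, x = 0; floor 8 mm over the table. Bars between the bays are 20 mm wide; bars and rim reach 20 mm over the table. Origin: centre of underside; +y is left as seen from the robot. It may be nearer or farther than the metal rack.
- metal_rack: Grey metal rack with dark rim, empty, fixed, same size as the wooden one: bays 55 mm wide, 84 mm deep, at its y = +112.5, +37.5, -37.5, -112.5 mm, x = 0; floor 8 mm over the table, 20 mm wide bars and rim reach 20 mm over it. Origin: centre of underside; +y is left seen from the robot (yaw within 0.12 rad). A box in a bay has its centre 56 mm over the table.
- weight: Bystander: brass paperweight, 52 mm wide, 52 mm tall, origin at its underside. Leave it alone.
- loupe: Bystander: black magnifying loupe, 44 mm wide, 34 mm tall, origin at its underside. Leave it alone.
- clip_bowl: Bystander: small white bowl, 84 mm wide, 35 mm tall, origin at its underside. Leave it alone.

How it is judged:
At the end, for the whole second after the job is handed in: Each box stands in the metal-rack bay that mirrors its pad's bay in the wooden rack: centre within 14 mm of the bay's centre along the row and 15 mm across, 56 mm (within 5) above the rack's underside, upright within 0.1 rad, square within 0.3 rad either way round, released, at rest (((y of pad_red in the frame of wood_rack between 0.0925 and 0.1325 m and y of centre_red in the frame of metal_rack between -0.1265 and -0.0985 m) or (y of pad_red in the frame of wood_rack between 0.0175 and 0.0575 m and y of centre_red in the frame of metal_rack between -0.0515 and -0.0235 m) or (y of pad_red in the frame of wood_rack between -0.0575 and -0.0175 m and y of centre_red in the frame of metal_rack between 0.0235 and 0.0515 m) or (y of pad_red in the frame of wood_rack between -0.1325 and -0.0925 m and y of centre_red in the frame of metal_rack between 0.0985 and 0.1265 m)) and x of centre_red in the frame of metal_rack between -0.015 and 0.015 m and z of centre_red in the frame of metal_rack between 0.051 and 0.061 m and angle between each of centre_red, centre_blue, centre_green, centre_yellow's own z axis and vertical below 0.1 rad and angle between the x axis of each of centre_red, centre_blue, centre_green, centre_yellow and the x axis of metal_rack, either way round below 0.3 rad and linear speed of each of box_red, box_blue, box_green, box_yellow below 0.02 m/s and angular speed of each of box_red, box_blue, box_green, box_yellow below 0.1 rad/s and ((y of pad_blue in the frame of wood_rack between 0.0925 and 0.1325 m and y of centre_blue in the frame of metal_rack between -0.1265 and -0.0985 m) or (y of pad_blue in the frame of wood_rack between 0.0175 and 0.0575 m and y of centre_blue in the frame of metal_rack between -0.0515 and -0.0235 m) or (y of pad_blue in the frame of wood_rack between -0.0575 and -0.0175 m and y of centre_blue in the frame of metal_rack between 0.0235 and 0.0515 m) or (y of pad_blue in the frame of wood_rack between -0.1325 and -0.0925 m and y of centre_blue in the frame of metal_rack between 0.0985 and 0.1265 m)) and x of centre_blue in the frame of metal_rack between -0.015 and 0.015 m and z of centre_blue in the frame of metal_rack between 0.051 and 0.061 m and ((y of pad_green in the frame of wood_rack between 0.0925 and 0.1325 m and y of centre_green in the frame of metal_rack between -0.1265 and -0.0985 m) or (y of pad_green in the frame of wood_rack between 0.0175 and 0.0575 m and y of centre_green in the frame of metal_rack between -0.0515 and -0.0235 m) or (y of pad_green in the frame of wood_rack between -0.0575 and -0.0175 m and y of centre_green in the frame of metal_rack between 0.0235 and 0.0515 m) or (y of pad_green in the frame of wood_rack between -0.1325 and -0.0925 m and y of centre_green in the frame of metal_rack between 0.0985 and 0.1265 m)) and x of centre_green in the frame of metal_rack between -0.015 and 0.015 m and z of centre_green in the frame of metal_rack between 0.051 and 0.061 m and ((y of pad_yellow in the frame of wood_rack between 0.0925 and 0.1325 m and y of centre_yellow in the frame of metal_rack between -0.1265 and -0.0985 m) or (y of pad_yellow in the frame of wood_rack between 0.0175 and 0.0575 m and y of centre_yellow in the frame of metal_rack between -0.0515 and -0.0235 m) or (y of pad_yellow in the frame of wood_rack between -0.0575 and -0.0175 m and y of centre_yellow in the frame of metal_rack between 0.0235 and 0.0515 m) or (y of pad_yellow in the frame of wood_rack between -0.1325 and -0.0925 m and y of centre_yellow in the frame of metal_rack between 0.0985 and 0.1265 m)) and x of centre_yellow in the frame of metal_rack between -0.015 and 0.015 m and z of centre_yellow in the frame of metal_rack between 0.051 and 0.061 m); the robot touches nothing.
It fails at once if the paperweight is pushed more than 15 mm (distance of weight from where it was at the start of the episode above 0.015 m).
It fails at once if the loupe is pushed more than 15 mm (distance of loupe from where it was at the start of the episode above 0.015 m).
It fails at once if the bowl is pushed more than 15 mm (distance of clip_bowl from where it was at the start of the episode above 0.015 m).
It fails at once if a box is tipped over (more than 40 degrees) (angle between any of centre_red, centre_blue, centre_green, centre_yellow's own z axis and vertical above 0.7 rad).
It fails at once if a box is dropped or thrown (faster than 0.7 m/s with no finger on it: a fall of about 25 mm) ((linear speed of box_red above 0.7 m/s and contact force between the fingers and box_red below 0.05 N) or (linear speed of box_blue above 0.7 m/s and contact force between the fingers and box_blue below 0.05 N) or (linear speed of box_green above 0.7 m/s and contact force between the fingers and box_green below 0.05 N) or (linear speed of box_yellow above 0.7 m/s and contact force between the fingers and box_yellow below 0.05 N)).
It also fails if it takes over 109 s, if anything falls off the work surface, if the arm or the gripper's body presses on something with over 40 N, if the wrist force passes 120 N, or if a joint passes its speed limit or range.

## Working session

There is one attempt and no reset: what is moved stays moved. The work goes in short steps, Python scripts to look and compute and a tool call to move; the robot and the scene stay as the last step left them, time stands still between calls to the robot, and variables do not carry over. Pictures are saved under pics/ and viewed, at most 14 in all, crops included, and the job is handed in when it is done.

Besides the shell and the picture viewer there is one more tool, called after ">>>" in YAML: its name, and indented under it one key for each argument. servo_tool: Moves the arm, as the interface text tells. Its arguments: {"type":"object","properties":{"moves":{"type":"array"},"grip":{"type":"number"}},"required":["moves"]}

```bash
mkdir -p pics; python3 - <<'E'
from workcell import robot
import cv2,numpy as np
for n in("scene","top"):
    im=robot.get_image(n); cv2.imwrite(f"pics/{n}0.png",im["color"][:,:,::-1])
    print(n,[im[k] for k in("fx","fy","cx","cy")],np.round(im["camera_from_world"],4).tolist(),im.keys())
s=robot.read_state();print(s)
E
```

```text
scene [420.67754912770374, 420.67754912770374, 283.9836151755096, 216.75765456192678] [[-0.2186, 0.9757, -0.0147, 0.1332], [-0.7745, -0.1643, 0.6108, 0.4121], [0.5936, 0.1449, 0.7916, -1.2883], [0.0, 0.0, 0.0, 1.0]] dict_keys(['color', 'fx', 'fy', 'cx', 'cy', 'camera_from_world'])
top [461.1773914954205, 461.1773914954205, 270.12698832084624, 212.37505047593712] [[0.0232, -0.9995, 0.0208, -0.0368], [0.996, 0.0249, 0.0856, -0.5511], [-0.0861, 0.0187, 0.9961, -1.0625], [0.0, 0.0, 0.0, 1.0]] dict_keys(['color', 'fx', 'fy', 'cx', 'cy', 'camera_from_world'])
{'time_s': 0.1, 'joint_pos': array([-1.46577615e+00,  2.59243560e-01,  1.53595640e+00,  2.91975093e-05,
        1.34801678e+00, -2.02833663e-01]), 'qd': array([-2.16492802e-03, -1.77788967e-03, -5.16423918e-03, -5.78283467e-04,
       -2.21701967e-03,  3.84475691e-05]), 'effort': array([ 2.45826071e-03, -4.38207579e+01, -2.84646249e+01,  7.21601816e-02,
        3.62204248e-02, -5.61800880e-05]), 'ee_pos': array([ 0.16662033, -0.52364142,  0.21792206]), 'orientation': array([-3.10284838e+00, -4.81409810e-01, -1.69298108e-04]), 'force': array([ 0.27446307,  0.14945873, -1.03929649]), 'moment': array([ 0.00806058, -0.02357831,  0.02253301]), 'grasp_force': 0.0, 'width': 0.09327143239402926}
```

View pics/top0.png

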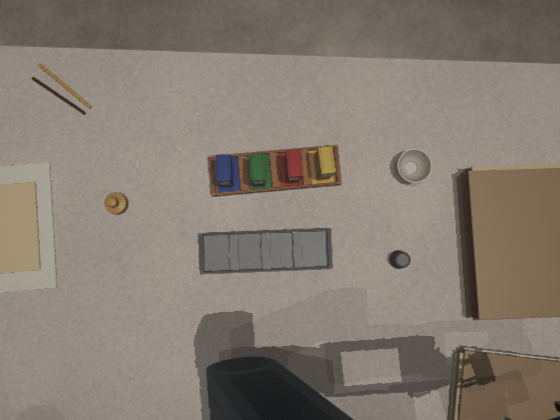

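View pics/scene0.png

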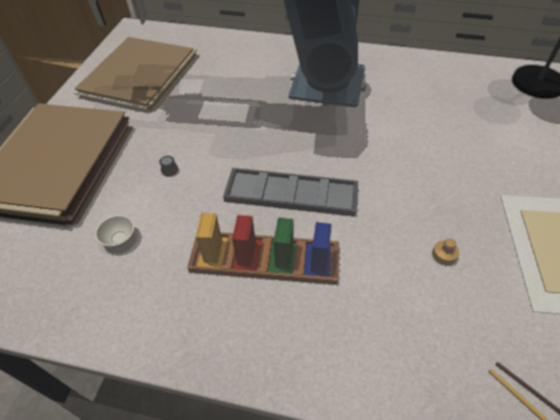

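The robot's left-to-right order is blue, green, red, yellow: in the top view the box tops sit at about (225,165), (260,165), (293,162) and (326,160). The metal rack is nearer, centred at about (265,251). I'll enlarge the view to pick corners.

```bash
python3 - <<'E'
import cv2
a=cv2.imread("pics/top0.png")[138:283,190:350]
cv2.imwrite("pics/crop0.png",cv2.resize(a,None,fx=4,fy=4,interpolation=cv2.INTER_CUBIC)*1)
E
```

```text
(no output)
```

View pics/crop0.png

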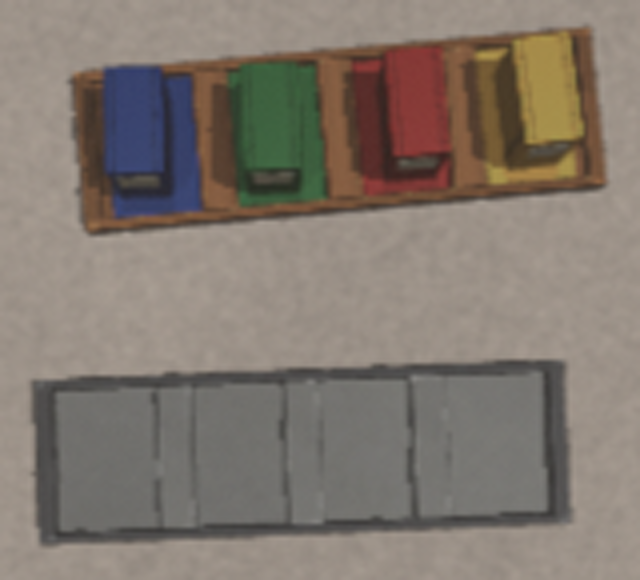

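The crop shows the corners of the rack rims and box tops clearly. I'll fit the poses from these picked corners.

```bash
cat > h.py <<'E'
import numpy as np
from scipy.optimize import least_squares
def proj(im,P):
    T=im["camera_from_world"];p=P@T[:3,:3].T+T[:3,3]
    return np.c_[im["fx"]*p[:,0]/-p[:,2]+im["cx"], im["fy"]*-p[:,1]/-p[:,2]+im["cy"]]
def corners(q,dx,dy,z):
    # order TL TR BR BL seen in top view (up=+x, left=+y)
    L=np.array([[dx,dy],[dx,-dy],[-dx,-dy],[-dx,dy]])/2
    c,s=np.cos(q[2]),np.sin(q[2]);R=np.array([[c,-s],[s,c]])
    return np.c_[L@R.T+q[:2],np.full(4,z)]
def fit(im,px,dx,dy,z):
    px=np.array(px,float)
    r=least_squares(lambda q:(proj(im,corners(q,dx,dy,z))-px).ravel(),[.55,0,0])
    return r.x,np.abs(r.fun).max()
E
python3 - <<'E'
from h import *
from workcell import robot
im=robot.get_image("top")
D=dict(metal=([(33,381),(565,362),(572,521),(42,543)],.096,.312,.02),
wood=([(72,75),(590,28),(605,184),(90,230)],.096,.312,.02),
blue=([(105,66),(162,66),(166,171),(107,171)],.06,.032,.106),
green=([(240,63),(300,62),(300,170),(240,170)],.06,.032,.106),
red=([(385,48),(443,46),(449,152),(391,158)],.06,.032,.106),
yellow=([(512,36),(570,31),(582,136),(527,143)],.06,.032,.106))
for k,(p,dx,dy,z) in D.items():
    p=(np.array(p)+.5)/4-.5+[190,138]
    q,e=fit(im,p,dx,dy,z);print(k,np.round(q,4),"res px",round(e,2))
    if k=="metal":
        c,s=np.cos(q[2]),np.sin(q[2])
        for n,y in zip(("yellow","red","green","blue"),(.1125,.0375,-.0375,-.1125)):print("  bay",n,np.round([q[0]-s*y,q[1]+c*y],4))
s=robot.read_state()
from scipy.spatial.transform import Rotation as R
print(np.round(R.from_rotvec(s["orientation"]).as_matrix(),3))
E
```

```text
metal [ 0.4622 -0.015   0.0628] res px 0.62
  bay yellow [0.4551 0.0973]
  bay red [0.4598 0.0224]
  bay green [ 0.4645 -0.0524]
  bay blue [ 0.4692 -0.1273]
wood [ 0.6542 -0.0321  0.1186] res px 1.09
blue [0.6415 0.0828 0.0529] res px 0.59
green [0.6447 0.009  0.0278] res px 0.26
red [ 0.6554 -0.0716  0.0788] res px 0.43
yellow [ 0.6655 -0.1436  0.1374] res px 0.32
[[ 0.953  0.303 -0.   ]
 [ 0.303 -0.953  0.001]
 [ 0.    -0.001 -1.   ]]
```

>>> servo_tool:
  moves:
    - {"delta_pos": [0.08, -0.03, 0], "twist": -0.33}
    - {"delta_pos": [0.16, -0.06, 0], "twist": -0.67}
    - {"delta_pos": [0.24, -0.09, 0], "twist": -1}
    - {"delta_pos": [0.32, -0.112, 0], "twist": -1}
  grip: 0

```text
time_s: 0.65
ee_pos: [0.3673, -0.3723, 0.2186]
orientation: [-2.888, -1.236, 0.0]
force: [1.9, 0.3, 0.0]
width: 0.0933
grasp_force: 0.0
```

```bash
cat > d.py <<'E'
import sys,numpy as np
from workcell import robot
from scipy.spatial.transform import Rotation as R
# poses: box pick and bay place: x,y,yaw
P=dict(yellow=(.6655,-.1436,.137),red=(.6554,-.0716,.079),green=(.6447,.009,.05),blue=(.6415,.0828,.07),
 Yellow=(.4551,.0973,.063),Red=(.4598,.0224,.063),Green=(.4645,-.0524,.063),Blue=(.4692,-.1273,.063))
def go(name,z):
    s=robot.read_state();M=R.from_rotvec(s["orientation"]).as_matrix()
    x,y,t=P[name];psi=np.arctan2(M[1,0],M[0,0])
    d=M.T@(np.array([x,y,z])-s["ee_pos"])/.75
    print(name,z,"delta",np.round(d,4),"twist",round(-(t+np.pi/2-psi)/.5,3),"t",round(s["time_s"],2),"pos",np.round(s["ee_pos"],4),"w",round(s["width"],4),"F",np.round(s["force"],1),"tilt",round(np.arccos(min(1,-M[2,2])),4))
if __name__=="__main__":
    for a in sys.argv[1:]:
        n,z=a.split(":");go(n,float(z))
E
python3 d.py yellow:.2
```

```text
yellow 0.2 delta [0.4951 0.0773 0.0248] twist -1.797 t 0.65 pos [ 0.3673 -0.3723  0.2186] w 0.0933 F [1.9 0.3 0. ] tilt 0.0001
```

>>> servo_tool:
  moves:
    - {"delta_pos": [0.08, 0.01, 0.01], "twist": -0.33}
    - {"delta_pos": [0.16, 0.02, 0.01], "twist": -0.67}
    - {"delta_pos": [0.24, 0.03, 0.02], "twist": -1}
    - {"delta_pos": [0.32, 0.05, 0.02], "twist": -1}

```text
time_s: 1.15
ee_pos: [0.56, -0.2244, 0.2029]
orientation: [-2.49, -1.913, 0.001]
force: [1.3, -1.0, -0.1]
width: 0.0926
grasp_force: 0.0
```

```bash
python3 d.py yellow:.2
```

```text
yellow 0.2 delta [0.1404 0.1082 0.0037] twist -0.796 t 1.15 pos [ 0.56   -0.2244  0.2029] w 0.0926 F [ 1.3 -1.  -0.1] tilt 0.0016
```

>>> servo_tool:
  moves:
    - {"delta_pos": [0.07, 0.054, 0.004], "twist": -0.4}
    - {"delta_pos": [0.14, 0.108, 0.004], "twist": -0.796}
    - {"delta_pos": [0.14, 0.108, 0.004], "twist": -0.796}
    - {"delta_pos": [0.14, 0.108, 0.004], "twist": -0.796}
    - {"delta_pos": [0.14, 0.108, 0.05], "twist": -0.796}
    - {"delta_pos": [0.14, 0.108, 0.08], "twist": -0.796}
    - {"delta_pos": [0.14, 0.108, 0.08], "twist": -0.796}

```text
time_s: 2.02
ee_pos: [0.6621, -0.1471, 0.1418]
orientation: [-2.068, -2.36, 0.003]
force: [0.6, 0.0, -0.2]
width: 0.093
grasp_force: 0.0
```

```bash
python3 d.py yellow:.06;python3 - <<'E'
from workcell import robot
import cv2
im=robot.get_image("scene")["color"][:,:,::-1];cv2.imwrite("pics/s1.png",cv2.resize(im[150:300,150:400],None,fx=3,fy=3,interpolation=cv2.INTER_CUBIC))
E
```

```text
yellow 0.06 delta [0.0038 0.0056 0.1091] twist -0.01 t 2.02 pos [ 0.6621 -0.1471  0.1418] w 0.093 F [ 0.6  0.  -0.2] tilt 0.0048
```

View pics/s1.png

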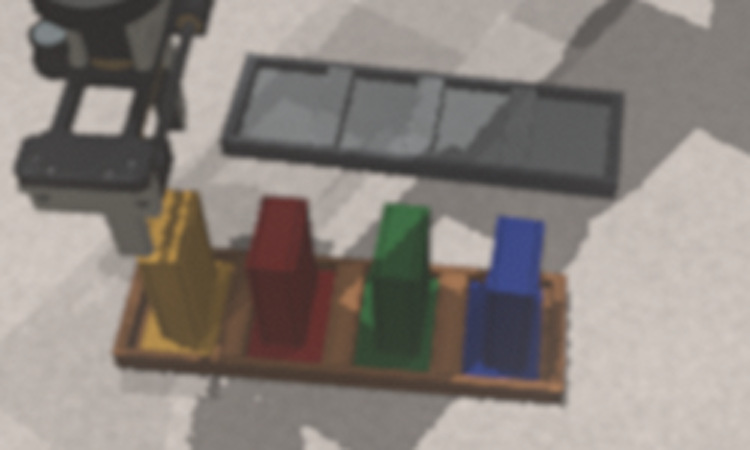

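The crop shows the near finger tip at about (130,245), left of the yellow box top (145–205, 190–265). I'll check this by projecting into the image.

```bash
python3 - <<'E'
from h import *
from d import P
from workcell import robot
im=robot.get_image("scene")
def show(n,Q):print(n,np.round((proj(im,Q)-[150,150])*3,0).tolist())
for n in("yellow","red","green","blue"):show(n,corners(P[n],.06,.032,.106))
show("metal",corners((.4622,-.015,.0628),.096,.312,.02));show("wood",corners((.6542,-.0321,.1186),.096,.312,.02))
s=robot.read_state();p=s["ee_pos"];t=.14
show("fingers",np.array([p+[.047*np.cos(t),.047*np.sin(t),0],p+[.064*np.cos(t),.064*np.sin(t),0]]))
E
```

```text
yellow [[183.0, 262.0], [134.0, 259.0], [153.0, 186.0], [200.0, 189.0]]
red [[293.0, 269.0], [244.0, 264.0], [263.0, 191.0], [310.0, 196.0]]
green [[418.0, 278.0], [368.0, 272.0], [385.0, 198.0], [433.0, 204.0]]
blue [[535.0, 294.0], [484.0, 288.0], [494.0, 213.0], [543.0, 218.0]]
metal [[618.0, 183.0], [218.0, 137.0], [246.0, 50.0], [625.0, 90.0]]
wood [[564.0, 388.0], [110.0, 351.0], [142.0, 238.0], [567.0, 270.0]]
fingers [[138.0, 244.0], [132.0, 267.0]]
```

Predicted and observed points agree to about 3 mm, so I'll continue: descend, grip and lift.

>>> servo_tool:
  moves:
    - {"delta_pos": [0.004, 0.006, 0.02]}
    - {"delta_pos": [0.004, 0.006, 0.06]}
    - {"delta_pos": [0.004, 0.006, 0.1]}
    - {"delta_pos": [0.004, 0.006, 0.109]}
    - {"delta_pos": [0.004, 0.006, 0.109]}

```text
invalid input at $.moves[0]: expected keys delta_pos, twist
```

```bash
python3 d.py yellow:.06
```

```text
yellow 0.06 delta [0.0048 0.0023 0.1129] twist -0.009 t 2.12 pos [ 0.6642 -0.1473  0.1447] w 0.0931 F [-0.8  0.   0.7] tilt 0.0007
```

>>> servo_tool:
  moves:
    - {"delta_pos": [0, 0, 0]}
    - {"delta_pos": [0, 0, 0]}
    - {"delta_pos": [0, 0, 0]}
    - {"delta_pos": [0, 0, 0]}
    - {"delta_pos": [0, 0, 0]}
    - {"delta_pos": [0, 0, 0]}
  grip: 1

```text
invalid input at $.moves[0]: expected keys delta_pos, twist
```

>>> servo_tool:
  moves:
    - {"delta_pos": [0.004, 0.002, 0.02], "twist": 0}
    - {"delta_pos": [0.004, 0.002, 0.06], "twist": 0}
    - {"delta_pos": [0.004, 0.002, 0.1], "twist": 0}
    - {"delta_pos": [0.004, 0.002, 0.112], "twist": 0}
    - {"delta_pos": [0.004, 0.002, 0.112], "twist": 0}
    - {"delta_pos": [0.004, 0.002, 0.112], "twist": 0}

```text
time_s: 2.88
ee_pos: [0.6668, -0.1431, 0.0612]
orientation: [2.065, 2.364, 0.001]
force: [0.6, 0.0, 0.4]
width: 0.0926
grasp_force: 0.0
```

```bash
python3 d.py yellow:.06
```

```text
yellow 0.06 delta [-0.0004 -0.0018  0.0016] twist -0.004 t 2.88 pos [ 0.6668 -0.1431  0.0612] w 0.0926 F [0.6 0.  0.4] tilt 0.0026
```

>>> servo_tool:
  moves:
    - {"delta_pos": [0, 0, 0], "twist": 0}
    - {"delta_pos": [0, 0, 0], "twist": 0}
    - {"delta_pos": [0, 0, 0], "twist": 0}
    - {"delta_pos": [0, 0, 0], "twist": 0}
    - {"delta_pos": [0, 0, 0], "twist": 0}
    - {"delta_pos": [0, 0, 0], "twist": 0}
  grip: 1

```text
time_s: 3.62
ee_pos: [0.6656, -0.1428, 0.0598]
orientation: [-2.066, -2.366, 0.0]
force: [-2.3, 0.6, 3.5]
width: 0.0599
grasp_force: 29.9
```

>>> servo_tool:
  moves:
    - {"delta_pos": [0, 0, -0.01], "twist": 0}
    - {"delta_pos": [0, 0, -0.04], "twist": 0}
    - {"delta_pos": [0, 0, -0.08], "twist": 0}
    - {"delta_pos": [0, 0, -0.12], "twist": 0}
    - {"delta_pos": [0, 0, -0.16], "twist": 0}
    - {"delta_pos": [0, 0, -0.187], "twist": 0}
    - {"delta_pos": [0, 0, -0.187], "twist": 0}

```text
time_s: 4.5
ee_pos: [0.667, -0.1431, 0.2021]
orientation: [2.064, 2.363, 0.003]
force: [-0.6, 0.2, -2.0]
width: 0.0598
grasp_force: 29.9
```

```bash
python3 d.py Yellow:.2
```

```text
Yellow 0.2 delta [ 0.3557 -0.2368  0.0012] twist 0.144 t 4.5 pos [ 0.667  -0.1431  0.2021] w 0.0598 F [-0.6  0.2 -2. ] tilt 0.0045
```

>>> servo_tool:
  moves:
    - {"delta_pos": [0.03, -0.02, 0], "twist": 0.03}
    - {"delta_pos": [0.08, -0.055, 0], "twist": 0.06}
    - {"delta_pos": [0.14, -0.095, 0], "twist": 0.09}
    - {"delta_pos": [0.2, -0.135, 0], "twist": 0.12}
    - {"delta_pos": [0.26, -0.175, 0], "twist": 0.144}
    - {"delta_pos": [0.31, -0.208, 0], "twist": 0.144}
    - {"delta_pos": [0.34, -0.228, 0], "twist": 0.144}
    - {"delta_pos": [0.356, -0.237, 0], "twist": 0.144}
    - {"delta_pos": [0.356, -0.237, 0], "twist": 0.144}
    - {"delta_pos": [0.356, -0.237, 0.02], "twist": 0.144}
    - {"delta_pos": [0.356, -0.237, 0.07], "twist": 0.144}
    - {"delta_pos": [0.356, -0.237, 0.1], "twist": 0.144}

```text
time_s: 6.0
ee_pos: [0.4532, 0.0969, 0.1222]
orientation: [-2.151, -2.287, 0.003]
force: [1.0, -0.1, -1.5]
width: 0.0601
grasp_force: 29.9
```

>>> servo_tool:
  moves:
    - {"delta_pos": [0, 0, 0.02], "twist": 0}
    - {"delta_pos": [0, 0, 0.03], "twist": 0}
    - {"delta_pos": [0, 0, 0.03], "twist": 0}

```text
time_s: 6.38
ee_pos: [0.4536, 0.0974, 0.1015]
orientation: [-2.151, -2.289, 0.002]
force: [-0.5, 0.4, -1.5]
width: 0.06
grasp_force: 29.9
```

```bash
python3 d.py Yellow:.058;python3 - <<'E'
from workcell import robot
import cv2
im=robot.get_image("scene")["color"][:,:,::-1];cv2.imwrite("pics/s2.png",cv2.resize(im[130:300,180:380],None,fx=3.5,fy=3.5,interpolation=cv2.INTER_CUBIC))
E
```

```text
Yellow 0.058 delta [-0.0002  0.0021  0.0581] twist -0.002 t 6.38 pos [0.4536 0.0974 0.1015] w 0.06 F [-0.5  0.4 -1.5] tilt 0.0016
```

View pics/s2.png

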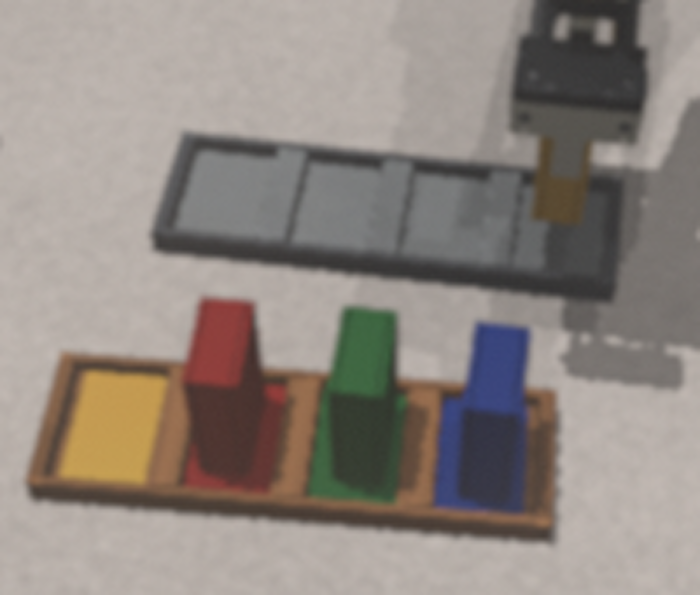

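The box is held upright over the leftmost bay, with its bottom at about (535–582,220). It may sit slightly towards the bar, so I'll overlay the model to check.

```bash
cat > ov.py <<'E'
from h import *
from workcell import robot
import cv2,sys
def overlay(cam,out,polys,x0,x1,y0,y1,f):
    im=robot.get_image(cam);a=cv2.resize(im["color"][y0:y1,x0:x1,::-1],None,fx=f,fy=f,interpolation=cv2.INTER_CUBIC)
    for P,c in polys:
        p=((proj(im,P)-[x0,y0]+.5)*f).astype(np.int32);cv2.polylines(a,[p],True,c,1)
    cv2.imwrite(out,a)
def rack(q):
    c,s=np.cos(q[2]),np.sin(q[2]);L=[corners(q,.096,.312,.02)]
    for y in(.1125,.0375,-.0375,-.1125):L.append(corners((q[0]-s*y,q[1]+c*y,q[2]),.084,.055,.02));L.append(corners((q[0]-s*y,q[1]+c*y,q[2]),.084,.055,.008))
    return L
def box(q,zc): return [corners(q,.06,.032,zc+.048),corners(q,.06,.032,zc-.048)]
E
python3 - <<'E'
from ov import *
p=robot.read_state()["ee_pos"];q=(p[0],p[1],.063)
P=[(x,(0,255,255)) for x in rack((.4622,-.015,.0628))]+[(x,(255,0,255)) for x in box(q,p[2]-.0018)]
overlay("scene","pics/s3.png",P,240,380,150,240,5)
E
```

```text
(no output)
```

View pics/s3.png

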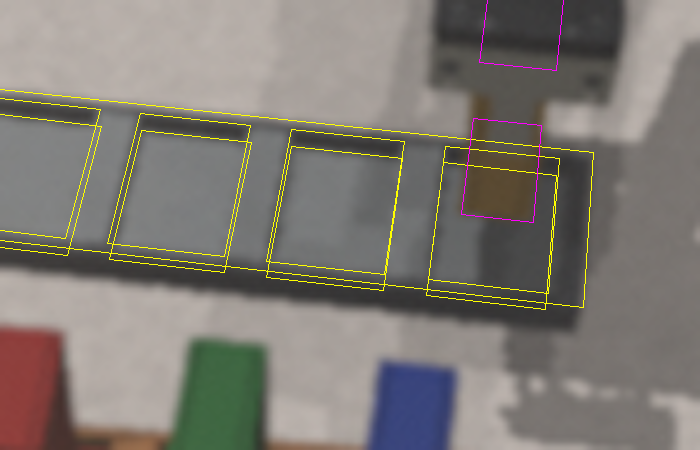

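The overlay matches to about 2 mm, so the box is on target. I'll lower it.

>>> servo_tool:
  moves:
    - {"delta_pos": [0, 0.002, 0.015], "twist": 0}
    - {"delta_pos": [0, 0.002, 0.03], "twist": 0}
    - {"delta_pos": [0, 0.002, 0.042], "twist": 0}
    - {"delta_pos": [0, 0.002, 0.048], "twist": 0}
    - {"delta_pos": [0, 0.002, 0.053], "twist": 0}
    - {"delta_pos": [0, 0.002, 0.056], "twist": 0}
    - {"delta_pos": [0, 0.002, 0.058], "twist": 0}
    - {"delta_pos": [0, 0.002, 0.058], "twist": 0}

```text
time_s: 7.48
ee_pos: [0.4553, 0.098, 0.059]
orientation: [2.15, 2.29, 0.0]
force: [-0.3, -0.3, -1.1]
width: 0.0599
grasp_force: 29.9
```

```bash
python3 d.py Yellow:.058
```

```text
Yellow 0.058 delta [-0.0009 -0.0003  0.0013] twist 0.0 t 7.47 pos [0.4553 0.098  0.059 ] w 0.0599 F [-0.3 -0.3 -1.1] tilt 0.0002
```

>>> servo_tool:
  moves:
    - {"delta_pos": [0, 0, 0.002], "twist": 0}
    - {"delta_pos": [0, 0, 0.003], "twist": 0}
    - {"delta_pos": [0, 0, 0.003], "twist": 0}

```text
time_s: 7.85
ee_pos: [0.4555, 0.098, 0.0577]
orientation: [2.15, 2.29, 0.001]
force: [-2.6, 0.3, 9.1]
width: 0.0596
grasp_force: 29.9
```

>>> servo_tool:
  moves:
    - {"delta_pos": [0, 0, 0], "twist": 0}
    - {"delta_pos": [0, 0, 0], "twist": 0}
    - {"delta_pos": [0, 0, 0], "twist": 0}
    - {"delta_pos": [0, 0, 0], "twist": 0}
    - {"delta_pos": [0, 0, -0.03], "twist": 0}
    - {"delta_pos": [0, 0, -0.08], "twist": 0}
    - {"delta_pos": [0, 0, -0.14], "twist": 0}
    - {"delta_pos": [0, 0, -0.187], "twist": 0}
    - {"delta_pos": [0, 0, -0.187], "twist": 0}
  grip: 0

```text
time_s: 8.98
ee_pos: [0.4571, 0.098, 0.1997]
orientation: [2.147, 2.287, 0.007]
force: [-0.0, -0.7, -0.7]
width: 0.0927
grasp_force: 0.0
```

```bash
python3 d.py red:.2
```

```text
red 0.2 delta [-0.2423  0.2496  0.0013] twist -0.032 t 8.97 pos [0.4571 0.098  0.1997] w 0.0927 F [-0.  -0.7 -0.7] tilt 0.0063
```

>>> servo_tool:
  moves:
    - {"delta_pos": [-0.05, 0.05, 0], "twist": 0}
    - {"delta_pos": [-0.1, 0.1, 0], "twist": 0}
    - {"delta_pos": [-0.15, 0.15, 0], "twist": -0.03}
    - {"delta_pos": [-0.2, 0.2, 0], "twist": -0.03}
    - {"delta_pos": [-0.242, 0.25, 0], "twist": -0.03}
    - {"delta_pos": [-0.242, 0.25, 0], "twist": -0.03}
    - {"delta_pos": [-0.242, 0.25, 0], "twist": -0.03}
    - {"delta_pos": [-0.242, 0.25, 0.04], "twist": -0.03}
    - {"delta_pos": [-0.242, 0.25, 0.07], "twist": -0.03}
    - {"delta_pos": [-0.242, 0.25, 0.07], "twist": -0.03}
    - {"delta_pos": [-0.242, 0.25, 0.07], "twist": -0.03}

```text
time_s: 10.35
ee_pos: [0.6537, -0.0707, 0.1456]
orientation: [2.132, 2.306, 0.001]
force: [0.2, 0.6, 0.2]
width: 0.093
grasp_force: 0.0
```

```bash
python3 d.py red:.06
```

```text
red 0.06 delta [-0.0013  0.002   0.1142] twist -0.0 t 10.35 pos [ 0.6537 -0.0707  0.1456] w 0.093 F [0.2 0.6 0.2] tilt 0.0012
```

>>> servo_tool:
  moves:
    - {"delta_pos": [-0.001, 0.002, 0.02], "twist": 0}
    - {"delta_pos": [-0.001, 0.002, 0.06], "twist": 0}
    - {"delta_pos": [-0.001, 0.002, 0.1], "twist": 0}
    - {"delta_pos": [-0.001, 0.002, 0.114], "twist": 0}
    - {"delta_pos": [-0.001, 0.002, 0.114], "twist": 0}
    - {"delta_pos": [-0.001, 0.002, 0.114], "twist": 0}

```text
time_s: 11.1
ee_pos: [0.6563, -0.0723, 0.0603]
orientation: [2.132, 2.305, 0.002]
force: [0.8, 0.1, -0.4]
width: 0.0927
grasp_force: 0.0
```

>>> servo_tool:
  moves:
    - {"delta_pos": [0, 0, 0], "twist": 0}
    - {"delta_pos": [0, 0, 0], "twist": 0}
    - {"delta_pos": [0, 0, 0], "twist": 0}
    - {"delta_pos": [0, 0, 0], "twist": 0}
    - {"delta_pos": [0, 0, 0], "twist": 0}
    - {"delta_pos": [0, 0, 0], "twist": 0}
  grip: 1

```text
time_s: 11.85
ee_pos: [0.6553, -0.072, 0.0591]
orientation: [2.133, 2.306, 0.0]
force: [-0.5, 0.8, 1.7]
width: 0.0606
grasp_force: 29.9
```

```bash
python3 d.py red:.06
```

```text
red 0.06 delta [ 0.0005  0.0002 -0.0012] twist -0.002 t 11.85 pos [ 0.6553 -0.072   0.0591] w 0.0606 F [-0.5  0.8  1.7] tilt 0.0001
```

>>> servo_tool:
  moves:
    - {"delta_pos": [0, 0, -0.01], "twist": 0}
    - {"delta_pos": [0, 0, -0.04], "twist": 0}
    - {"delta_pos": [0, 0, -0.08], "twist": 0}
    - {"delta_pos": [0, 0, -0.12], "twist": 0}
    - {"delta_pos": [0, 0, -0.16], "twist": 0}
    - {"delta_pos": [0, 0, -0.187], "twist": 0}
    - {"delta_pos": [0, 0, -0.187], "twist": 0}

```text
time_s: 12.72
ee_pos: [0.6563, -0.0723, 0.2012]
orientation: [2.131, 2.304, 0.003]
force: [0.0, -0.4, -1.7]
width: 0.06
grasp_force: 29.9
```

```bash
python3 d.py Red:.2
```

```text
Red 0.2 delta [ 0.1463 -0.2514  0.0005] twist 0.03 t 12.72 pos [ 0.6563 -0.0723  0.2012] w 0.06 F [ 0.  -0.4 -1.7] tilt 0.0039
```

>>> servo_tool:
  moves:
    - {"delta_pos": [0.013, -0.022, 0], "twist": 0.03}
    - {"delta_pos": [0.035, -0.06, 0], "twist": 0.03}
    - {"delta_pos": [0.064, -0.11, 0], "twist": 0.03}
    - {"delta_pos": [0.093, -0.16, 0], "twist": 0.03}
    - {"delta_pos": [0.122, -0.21, 0], "twist": 0.03}
    - {"delta_pos": [0.138, -0.238, 0], "twist": 0.03}
    - {"delta_pos": [0.146, -0.251, 0], "twist": 0.03}
    - {"delta_pos": [0.146, -0.251, 0], "twist": 0.03}
    - {"delta_pos": [0.146, -0.251, 0.02], "twist": 0.03}
    - {"delta_pos": [0.146, -0.251, 0.07], "twist": 0.03}
    - {"delta_pos": [0.146, -0.251, 0.12], "twist": 0.03}
    - {"delta_pos": [0.146, -0.251, 0.13], "twist": 0.03}

```text
time_s: 14.22
ee_pos: [0.4573, 0.0225, 0.0986]
orientation: [-2.148, -2.286, 0.005]
force: [-1.3, 1.2, -1.3]
width: 0.0601
grasp_force: 29.9
```

```bash
python3 d.py Red:.0565
```

```text
Red 0.0565 delta [-0.0004  0.0036  0.0561] twist -0.001 t 14.22 pos [0.4573 0.0225 0.0986] w 0.0601 F [-1.3  1.2 -1.3] tilt 0.0062
```

>>> servo_tool:
  moves:
    - {"delta_pos": [0, 0.001, 0.015], "twist": 0}
    - {"delta_pos": [0, 0.001, 0.03], "twist": 0}
    - {"delta_pos": [0, 0.001, 0.042], "twist": 0}
    - {"delta_pos": [0, 0.001, 0.049], "twist": 0}
    - {"delta_pos": [0, 0.001, 0.054], "twist": 0}
    - {"delta_pos": [0, 0.001, 0.057], "twist": 0}
    - {"delta_pos": [0, 0.001, 0.059], "twist": 0}
    - {"delta_pos": [0, 0.001, 0.059], "twist": 0}

```text
time_s: 15.22
ee_pos: [0.4599, 0.0225, 0.0575]
orientation: [2.15, 2.29, 0.0]
force: [0.6, -0.9, -2.2]
width: 0.0598
grasp_force: 29.9
```

```bash
python3 d.py Red:.057
```

```text
Red 0.057 delta [-0.0002 -0.0001  0.0006] twist 0.0 t 15.22 pos [0.4599 0.0225 0.0575] w 0.0598 F [ 0.6 -0.9 -2.2] tilt 0.0002
```

>>> servo_tool:
  moves:
    - {"delta_pos": [0, 0, 0.001], "twist": 0}
    - {"delta_pos": [0, 0, 0.002], "twist": 0}
    - {"delta_pos": [0, 0, 0.002], "twist": 0}

```text
time_s: 15.6
ee_pos: [0.46, 0.0225, 0.057]
orientation: [2.15, 2.29, 0.0]
force: [-4.3, 0.3, 9.2]
width: 0.0598
grasp_force: 29.9
```

>>> servo_tool:
  moves:
    - {"delta_pos": [0, 0, 0], "twist": 0}
    - {"delta_pos": [0, 0, 0], "twist": 0}
    - {"delta_pos": [0, 0, 0], "twist": 0}
    - {"delta_pos": [0, 0, 0], "twist": 0}
    - {"delta_pos": [0, 0, -0.03], "twist": 0}
    - {"delta_pos": [0, 0, -0.08], "twist": 0}
    - {"delta_pos": [0, 0, -0.14], "twist": 0}
    - {"delta_pos": [0, 0, -0.187], "twist": 0}
    - {"delta_pos": [0, 0, -0.187], "twist": 0}
  grip: 0

```text
time_s: 16.73
ee_pos: [0.4617, 0.0222, 0.1989]
orientation: [2.147, 2.287, 0.005]
force: [0.4, 0.3, -0.4]
width: 0.0933
grasp_force: 0.0
```

```bash
python3 d.py green:.2
```

```text
green 0.2 delta [-0.033   0.2423  0.    ] twist 0.026 t 16.73 pos [0.4617 0.0222 0.1989] w 0.0933 F [ 0.4  0.3 -0.4] tilt 0.0062
```

>>> servo_tool:
  moves:
    - {"delta_pos": [-0.008, 0.06, 0], "twist": 0}
    - {"delta_pos": [-0.016, 0.12, 0], "twist": 0.026}
    - {"delta_pos": [-0.024, 0.18, 0], "twist": 0.026}
    - {"delta_pos": [-0.033, 0.242, 0], "twist": 0.026}
    - {"delta_pos": [-0.033, 0.242, 0], "twist": 0.026}
    - {"delta_pos": [-0.033, 0.242, 0], "twist": 0.026}
    - {"delta_pos": [-0.033, 0.242, 0], "twist": 0.026}
    - {"delta_pos": [-0.033, 0.242, 0.04], "twist": 0.026}
    - {"delta_pos": [-0.033, 0.242, 0.07], "twist": 0.026}
    - {"delta_pos": [-0.033, 0.242, 0.07], "twist": 0.026}
    - {"delta_pos": [-0.033, 0.242, 0.07], "twist": 0.026}

```text
time_s: 18.1
ee_pos: [0.6428, 0.0093, 0.1451]
orientation: [2.164, 2.275, 0.002]
force: [0.4, 0.4, 0.5]
width: 0.093
grasp_force: 0.0
```

```bash
python3 d.py green:.06
```

```text
green 0.06 delta [-0.0004  0.0024  0.1135] twist 0.0 t 18.1 pos [0.6428 0.0093 0.1451] w 0.093 F [0.4 0.4 0.5] tilt 0.0018
```

>>> servo_tool:
  moves:
    - {"delta_pos": [0, 0.002, 0.02], "twist": 0}
    - {"delta_pos": [0, 0.002, 0.06], "twist": 0}
    - {"delta_pos": [0, 0.002, 0.1], "twist": 0}
    - {"delta_pos": [0, 0.002, 0.114], "twist": 0}
    - {"delta_pos": [0, 0.002, 0.114], "twist": 0}
    - {"delta_pos": [0, 0.002, 0.114], "twist": 0}

```text
time_s: 18.85
ee_pos: [0.6451, 0.0092, 0.0595]
orientation: [2.164, 2.275, 0.002]
force: [0.4, -0.3, 0.6]
width: 0.0928
grasp_force: 0.0
```

>>> servo_tool:
  moves:
    - {"delta_pos": [0, 0, 0], "twist": 0}
    - {"delta_pos": [0, 0, 0], "twist": 0}
    - {"delta_pos": [0, 0, 0], "twist": 0}
    - {"delta_pos": [0, 0, 0], "twist": 0}
    - {"delta_pos": [0, 0, 0], "twist": 0}
    - {"delta_pos": [0, 0, 0], "twist": 0}
  grip: 1

```text
time_s: 19.6
ee_pos: [0.6442, 0.0093, 0.0584]
orientation: [2.165, 2.276, 0.0]
force: [0.4, 0.3, 1.8]
width: 0.0603
grasp_force: 29.9
```

```bash
python3 d.py green:.06
```

```text
green 0.06 delta [-0.0005  0.0006 -0.0022] twist 0.0 t 19.6 pos [0.6442 0.0093 0.0584] w 0.0603 F [0.4 0.3 1.8] tilt 0.0004
```

Placing contact is at TCP z of about 0.0564.

>>> servo_tool:
  moves:
    - {"delta_pos": [0, 0, -0.01], "twist": 0}
    - {"delta_pos": [0, 0, -0.04], "twist": 0}
    - {"delta_pos": [0, 0, -0.08], "twist": 0}
    - {"delta_pos": [0, 0, -0.12], "twist": 0}
    - {"delta_pos": [0, 0, -0.16], "twist": 0}
    - {"delta_pos": [0, 0, -0.189], "twist": 0}
    - {"delta_pos": [0, 0, -0.189], "twist": 0}

```text
time_s: 20.48
ee_pos: [0.645, 0.0092, 0.2021]
orientation: [2.163, 2.274, 0.004]
force: [-0.8, -0.0, -1.6]
width: 0.06
grasp_force: 29.9
```

```bash
python3 d.py Green:.2
```

```text
Green 0.2 delta [-0.07   -0.2445  0.0019] twist -0.026 t 20.48 pos [0.645  0.0092 0.2021] w 0.06 F [-0.8 -0.  -1.6] tilt 0.004
```

>>> servo_tool:
  moves:
    - {"delta_pos": [-0.006, -0.022, 0], "twist": -0.026}
    - {"delta_pos": [-0.017, -0.06, 0], "twist": -0.026}
    - {"delta_pos": [-0.031, -0.11, 0], "twist": -0.026}
    - {"delta_pos": [-0.045, -0.16, 0], "twist": -0.026}
    - {"delta_pos": [-0.06, -0.21, 0], "twist": -0.026}
    - {"delta_pos": [-0.067, -0.235, 0], "twist": -0.026}
    - {"delta_pos": [-0.07, -0.244, 0], "twist": -0.026}
    - {"delta_pos": [-0.07, -0.244, 0], "twist": -0.026}
    - {"delta_pos": [-0.07, -0.244, 0.02], "twist": -0.026}
    - {"delta_pos": [-0.07, -0.244, 0.07], "twist": -0.026}
    - {"delta_pos": [-0.07, -0.244, 0.12], "twist": -0.026}
    - {"delta_pos": [-0.07, -0.244, 0.13], "twist": -0.026}

```text
time_s: 21.98
ee_pos: [0.462, -0.0512, 0.0993]
orientation: [-2.146, -2.287, 0.004]
force: [-0.6, 0.5, -0.8]
width: 0.06
grasp_force: 29.9
```

```bash
python3 d.py Green:.0565
```

```text
Green 0.0565 delta [-0.0019  0.0035  0.0571] twist 0.001 t 21.98 pos [ 0.462  -0.0512  0.0993] w 0.06 F [-0.6  0.5 -0.8] tilt 0.0063
```

>>> servo_tool:
  moves:
    - {"delta_pos": [-0.001, 0.001, 0.015], "twist": 0}
    - {"delta_pos": [-0.001, 0.001, 0.03], "twist": 0}
    - {"delta_pos": [-0.001, 0.001, 0.042], "twist": 0}
    - {"delta_pos": [-0.001, 0.001, 0.049], "twist": 0}
    - {"delta_pos": [-0.001, 0.001, 0.054], "twist": 0}
    - {"delta_pos": [-0.001, 0.001, 0.057], "twist": 0}
    - {"delta_pos": [-0.001, 0.001, 0.059], "twist": 0}
    - {"delta_pos": [-0.001, 0.001, 0.059], "twist": 0}

```text
time_s: 22.98
ee_pos: [0.4647, -0.053, 0.0582]
orientation: [2.15, 2.29, 0.0]
force: [1.1, 0.7, -0.6]
width: 0.06
grasp_force: 29.9
```

```bash
python3 d.py Green:.0565
```

```text
Green 0.0565 delta [ 0.0008 -0.0003  0.0023] twist -0.0 t 22.98 pos [ 0.4647 -0.053   0.0582] w 0.06 F [ 1.1  0.7 -0.6] tilt 0.0002
```

>>> servo_tool:
  moves:
    - {"delta_pos": [0, 0, 0.002], "twist": 0}
    - {"delta_pos": [0, 0, 0.003], "twist": 0}
    - {"delta_pos": [0, 0, 0.0035], "twist": 0}
    - {"delta_pos": [0, 0, 0.0035], "twist": 0}

```text
time_s: 23.48
ee_pos: [0.4648, -0.053, 0.0563]
orientation: [2.15, 2.29, 0.0]
force: [-1.6, 0.1, 6.0]
width: 0.0599
grasp_force: 29.9
```

>>> servo_tool:
  moves:
    - {"delta_pos": [0, 0, 0], "twist": 0}
    - {"delta_pos": [0, 0, 0], "twist": 0}
    - {"delta_pos": [0, 0, 0], "twist": 0}
    - {"delta_pos": [0, 0, 0], "twist": 0}
    - {"delta_pos": [0, 0, -0.03], "twist": 0}
    - {"delta_pos": [0, 0, -0.08], "twist": 0}
    - {"delta_pos": [0, 0, -0.14], "twist": 0}
    - {"delta_pos": [0, 0, -0.189], "twist": 0}
    - {"delta_pos": [0, 0, -0.189], "twist": 0}
  grip: 0

```text
time_s: 24.6
ee_pos: [0.4666, -0.0536, 0.2002]
orientation: [2.146, 2.286, 0.004]
force: [0.4, -0.9, -0.8]
width: 0.0928
grasp_force: 0.0
```

```bash
python3 d.py blue:.2
```

```text
blue 0.2 delta [0.1668 0.2442 0.0012] twist -0.014 t 24.6 pos [ 0.4666 -0.0536  0.2002] w 0.0928 F [ 0.4 -0.9 -0.8] tilt 0.0065
```

>>> servo_tool:
  moves:
    - {"delta_pos": [0.034, 0.05, 0], "twist": 0}
    - {"delta_pos": [0.068, 0.1, 0], "twist": 0}
    - {"delta_pos": [0.102, 0.15, 0], "twist": 0}
    - {"delta_pos": [0.136, 0.2, 0], "twist": 0}
    - {"delta_pos": [0.167, 0.244, 0], "twist": -0.014}
    - {"delta_pos": [0.167, 0.244, 0], "twist": -0.014}
    - {"delta_pos": [0.167, 0.244, 0], "twist": -0.014}
    - {"delta_pos": [0.167, 0.244, 0.04], "twist": -0.014}
    - {"delta_pos": [0.167, 0.244, 0.07], "twist": -0.014}
    - {"delta_pos": [0.167, 0.244, 0.07], "twist": -0.014}
    - {"delta_pos": [0.167, 0.244, 0.07], "twist": -0.014}

```text
time_s: 25.98
ee_pos: [0.6395, 0.0829, 0.1458]
orientation: [2.143, 2.296, 0.001]
force: [0.4, 0.3, 0.7]
width: 0.0927
grasp_force: 0.0
```

```bash
python3 d.py blue:.06
```

```text
blue 0.06 delta [-0.0003  0.0025  0.1144] twist -0.002 t 25.98 pos [0.6395 0.0829 0.1458] w 0.0927 F [0.4 0.3 0.7] tilt 0.0011
```

>>> servo_tool:
  moves:
    - {"delta_pos": [0, 0.002, 0.02], "twist": 0}
    - {"delta_pos": [0, 0.002, 0.06], "twist": 0}
    - {"delta_pos": [0, 0.002, 0.1], "twist": 0}
    - {"delta_pos": [0, 0.002, 0.114], "twist": 0}
    - {"delta_pos": [0, 0.002, 0.114], "twist": 0}
    - {"delta_pos": [0, 0.002, 0.114], "twist": 0}

```text
time_s: 26.72
ee_pos: [0.642, 0.0837, 0.0606]
orientation: [2.141, 2.297, 0.002]
force: [-0.2, 0.8, 0.1]
width: 0.0931
grasp_force: 0.0
```

>>> servo_tool:
  moves:
    - {"delta_pos": [0, 0, 0], "twist": 0}
    - {"delta_pos": [0, 0, 0], "twist": 0}
    - {"delta_pos": [0, 0, 0], "twist": 0}
    - {"delta_pos": [0, 0, 0], "twist": 0}
    - {"delta_pos": [0, 0, 0], "twist": 0}
    - {"delta_pos": [0, 0, 0], "twist": 0}
  grip: 1

```text
time_s: 27.48
ee_pos: [0.641, 0.0836, 0.0595]
orientation: [2.142, 2.298, 0.0]
force: [-0.6, 0.5, 1.8]
width: 0.0596
grasp_force: 29.9
```

```bash
python3 d.py blue:.06
```

```text
blue 0.06 delta [-0.0012  0.0006 -0.0007] twist -0.0 t 27.48 pos [0.641  0.0836 0.0595] w 0.0596 F [-0.6  0.5  1.8] tilt 0.0001
```

>>> servo_tool:
  moves:
    - {"delta_pos": [0, 0, -0.01], "twist": 0}
    - {"delta_pos": [0, 0, -0.04], "twist": 0}
    - {"delta_pos": [0, 0, -0.08], "twist": 0}
    - {"delta_pos": [0, 0, -0.12], "twist": 0}
    - {"delta_pos": [0, 0, -0.16], "twist": 0}
    - {"delta_pos": [0, 0, -0.187], "twist": 0}
    - {"delta_pos": [0, 0, -0.187], "twist": 0}

```text
time_s: 28.35
ee_pos: [0.642, 0.0837, 0.2016]
orientation: [2.14, 2.296, 0.004]
force: [0.0, 0.4, -1.9]
width: 0.06
grasp_force: 29.9
```

```bash
python3 d.py Blue:.2
```

```text
Blue 0.2 delta [-0.2645 -0.2495  0.0012] twist 0.014 t 28.35 pos [0.642  0.0837 0.2016] w 0.06 F [ 0.   0.4 -1.9] tilt 0.0039
```

>>> servo_tool:
  moves:
    - {"delta_pos": [-0.025, -0.023, 0], "twist": 0}
    - {"delta_pos": [-0.07, -0.066, 0], "twist": 0.014}
    - {"delta_pos": [-0.12, -0.113, 0], "twist": 0.014}
    - {"delta_pos": [-0.17, -0.16, 0], "twist": 0.014}
    - {"delta_pos": [-0.22, -0.207, 0], "twist": 0.014}
    - {"delta_pos": [-0.25, -0.236, 0], "twist": 0.014}
    - {"delta_pos": [-0.265, -0.249, 0], "twist": 0.014}
    - {"delta_pos": [-0.265, -0.249, 0], "twist": 0.014}
    - {"delta_pos": [-0.265, -0.249, 0.02], "twist": 0.014}
    - {"delta_pos": [-0.265, -0.249, 0.07], "twist": 0.014}
    - {"delta_pos": [-0.265, -0.249, 0.12], "twist": 0.014}
    - {"delta_pos": [-0.265, -0.249, 0.13], "twist": 0.014}

```text
time_s: 29.85
ee_pos: [0.4669, -0.1255, 0.0989]
orientation: [-2.144, -2.287, 0.002]
force: [-0.6, -0.1, -0.9]
width: 0.0599
grasp_force: 29.9
```

```bash
python3 d.py Blue:.0575
```

```text
Blue 0.0575 delta [-0.0028  0.0032  0.0552] twist 0.003 t 29.85 pos [ 0.4669 -0.1255  0.0989] w 0.0599 F [-0.6 -0.1 -0.9] tilt 0.0064
```

>>> servo_tool:
  moves:
    - {"delta_pos": [-0.001, 0.001, 0.015], "twist": 0}
    - {"delta_pos": [-0.001, 0.001, 0.03], "twist": 0}
    - {"delta_pos": [-0.001, 0.001, 0.042], "twist": 0}
    - {"delta_pos": [-0.001, 0.001, 0.049], "twist": 0}
    - {"delta_pos": [-0.001, 0.001, 0.054], "twist": 0}
    - {"delta_pos": [-0.001, 0.001, 0.057], "twist": 0}
    - {"delta_pos": [-0.001, 0.001, 0.059], "twist": 0}
    - {"delta_pos": [-0.001, 0.001, 0.059], "twist": 0}

```text
time_s: 30.85
ee_pos: [0.4694, -0.1284, 0.0578]
orientation: [2.15, 2.29, 0.0]
force: [0.3, 0.7, -1.8]
width: 0.0599
grasp_force: 29.9
```

```bash
python3 d.py Blue:.0575
```

```text
Blue 0.0575 delta [ 0.0015 -0.0001  0.0004] twist -0.0 t 30.85 pos [ 0.4694 -0.1284  0.0578] w 0.0599 F [ 0.3  0.7 -1.8] tilt 0.0001
```

After release, retreat upward and toward the robot's right so the view is clear.

>>> servo_tool:
  moves:
    - {"delta_pos": [0, 0, 0.001], "twist": 0}
    - {"delta_pos": [0, 0, 0.002], "twist": 0}
    - {"delta_pos": [0, 0, 0.002], "twist": 0}

```text
time_s: 31.22
ee_pos: [0.4695, -0.1285, 0.0574]
orientation: [2.15, 2.29, 0.0]
force: [-3.3, 1.7, 8.0]
width: 0.0598
grasp_force: 29.9
```

>>> servo_tool:
  moves:
    - {"delta_pos": [0, 0, 0], "twist": 0}
    - {"delta_pos": [0, 0, 0], "twist": 0}
    - {"delta_pos": [0, 0, 0], "twist": 0}
    - {"delta_pos": [0, 0, 0], "twist": 0}
    - {"delta_pos": [0, 0, -0.03], "twist": 0}
    - {"delta_pos": [0, 0, -0.08], "twist": 0}
    - {"delta_pos": [0, 0, -0.14], "twist": 0}
    - {"delta_pos": [0, 0, -0.2], "twist": 0}
    - {"delta_pos": [0, 0, -0.24], "twist": 0}
    - {"delta_pos": [0, 0, -0.24], "twist": 0}
  grip: 0

```text
time_s: 32.48
ee_pos: [0.4707, -0.129, 0.2386]
orientation: [2.147, 2.287, 0.002]
force: [-0.4, -0.7, -0.2]
width: 0.0928
grasp_force: 0.0
```

>>> servo_tool:
  moves:
    - {"delta_pos": [-0.08, 0.04, 0], "twist": 0}
    - {"delta_pos": [-0.16, 0.08, 0], "twist": 0}
    - {"delta_pos": [-0.24, 0.12, 0], "twist": 0}
    - {"delta_pos": [-0.32, 0.16, 0], "twist": 0}
    - {"delta_pos": [-0.4, 0.2, 0], "twist": 0}
    - {"delta_pos": [-0.4, 0.2, 0], "twist": 0}
    - {"delta_pos": [-0.4, 0.2, 0], "twist": 0}

```text
time_s: 33.35
ee_pos: [0.6374, -0.4195, 0.2319]
orientation: [-2.149, -2.285, 0.0]
force: [-0.4, 0.5, -0.7]
width: 0.0931
grasp_force: 0.0
```

```bash
python3 d.py Blue:.2; python3 - <<'E'
from ov import *
from d import P
Q=[(x,(0,255,255)) for x in rack((.4622,-.015,.0628))]+[(x,(255,0,255)) for n in("Yellow","Red","Green","Blue") for x in box(P[n],.056)]
overlay("scene","pics/e1.png",Q,210,370,120,240,5)
overlay("top","pics/e2.png",Q,190,350,190,290,5)
overlay("scene","pics/e3.png",[],0,560,0,420,1)
E
```

```text
Blue 0.2 delta [ 0.4025 -0.1998  0.0446] twist -0.003 t 33.35 pos [ 0.6374 -0.4195  0.2319] w 0.0931 F [-0.4  0.5 -0.7] tilt 0.0049
```

View pics/e1.png

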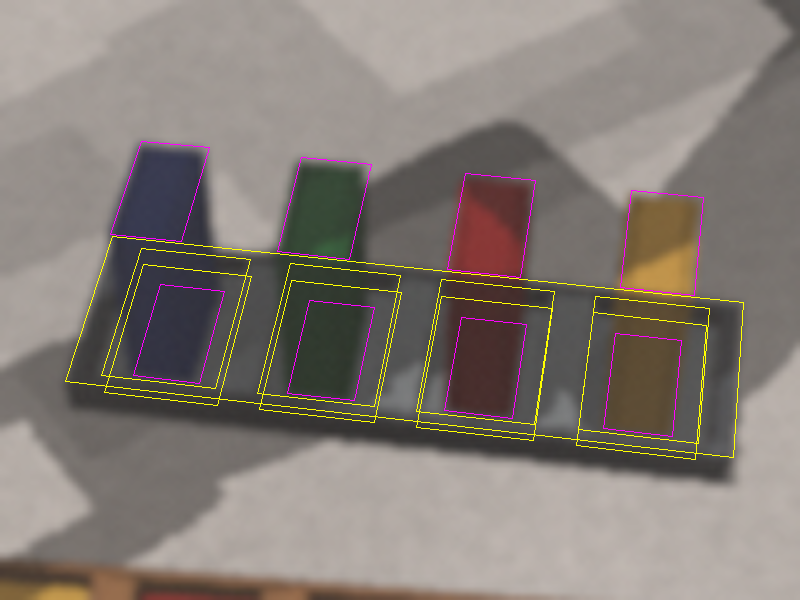

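View pics/e2.png

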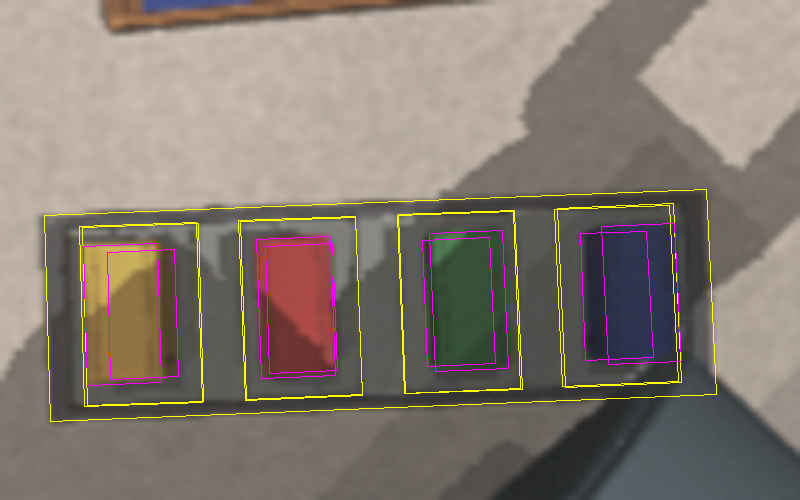

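View pics/e3.png

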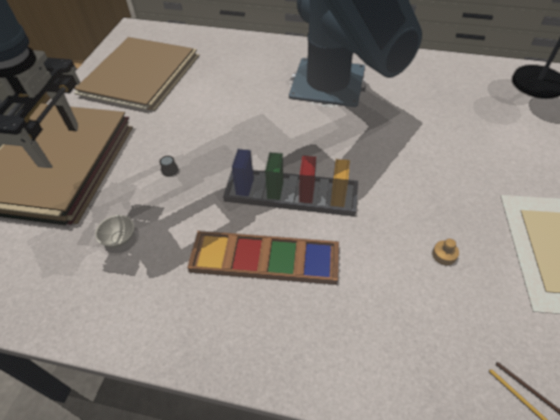

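All four boxes stand upright in the mirrored bays. In the scene overlay their tops lie within a few pixels of the targets, about 2 mm, and the full view shows the bystanders where they were. I'm handing the job in.

```bash
python3 -c "
from workcell import robot
print(robot.close_job())"
```

```text
the job is handed in; nothing more can be done
None
```

All four boxes now stand upright in the metal rack in reverse order (from the robot's left: yellow, red, green, blue), each within about 2–3 mm of its bay centre in the camera overlays; the paperweight, loupe and bowl look undisturbed, and the job was handed in after about 33.5 s, with no verdict returned.

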